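# Load the green sauce cartridge and clamp it home

## Task

Load the green sauce cartridge into the dispenser on the sandwich counter: stand it upright, tapered foot down, in the round cup while the clamp is open, then swing the clamp arm over and press it fully down so that the cartridge is driven home. Leave the clamp closed and take the robot's hand away.

Things in the scene. Friction and masses are not known exactly. Their poses are not given: they have to be found in the camera images.
- green_center (a point): Centre, 42 mm above the foot, of the green sauce cartridge: upright cylinder, diameter 48, height 84 mm, white ring low down, lowest 12 mm tapering to a 32 mm foot; 100 to 185 g; z up its axis. It stands on the counter near a red and a yellow one of the same shape (they swap places). Grip it at or a little above the centre, to stay clear of the cup.
- cradle (a point): Centre of the mouth of the dispenser's fixed round cup, rim 58 mm above the counter, bore 56, outside 66 mm. x: level, towards the hinge; y: parallel to the hinge; z up. Set on the sprung platform inside, the cartridge stands 12 mm deep (centre 30 mm above this point); home is 14 mm lower (16 mm above). From 67 mm along x stands a housing 105 mm high, with hinge cheeks to 146 mm.
- clamp (a joint): Clamp arm angle, rad: 0 fully closed (arm level, its pad holding the cartridge home); 1.5 to 1.75 at the start (arm up behind the cup). Hinge axis: parallel to the cradle's y, 85 mm along its x, 74 mm above the rim. The hinge is stiff: the arm stays where it is left, also when closed on the cartridge. Moving it takes 2 to 6 N at the handle.
- clamp_handle (a point): Middle of the black round bar at the clamp arm's free end: diameter 18, length 100 mm, parallel to the hinge and 160 mm from it. x: along the arm from handle to hinge; y: along the bar. Closed, it lies 75 mm from the cup's centre on the side away from the hinge, 132 mm above the counter. Closed fingers can push it over from behind, then down from above.

How it is judged:
On the way:
1. the green cartridge stands upright in the cup, on the sprung platform, with the clamp still open (horizontal distance between green_center and cradle below 0.012 m and angle between green_center's own z axis and vertical below 0.2 rad and z of green_center in the frame of cradle below 0.038 m and value of joint clamp above 0.6 rad), for 0.2 s.
At the end, for the whole second after the job is handed in: The green cartridge is upright (within 0.2 rad) in the cup, within 12 mm of its centre line, and driven home (its centre less than 22 mm above the cup's rim plane); the clamp is closed (joint below 0.08 rad) and at rest (horizontal distance between green_center and cradle below 0.012 m and angle between green_center's own z axis and vertical below 0.2 rad and z of green_center in the frame of cradle below 0.022 m and value of joint clamp below 0.08 rad and velocity of joint clamp between -0.05 and 0.05 rad/s); the robot touches nothing.
It also fails if it takes over 59 s, if anything falls off the work surface, if the arm or the gripper's body presses on something with over 40 N, if the wrist force passes 120 N, or if a joint passes its speed limit or range.

## Robot

A 6-joint arm with a two-finger parallel gripper is mounted at the origin on the work surface. World frame = base frame: x ahead of the robot, y to its left, z up, the work surface at z = 0. Lengths are in m, angles in rad, forces in N, time in s.
With the tool pointing down it reaches from about 0.35 to 0.875 m from the base axis. Payload 4.2 kg.
Tool frame: the origin (TCP) lies at the centre of the arm's flange, where the gripper is bolted on; the fingertips stand 182 mm ahead of it and the grasp point (between the pads) lies 164 mm ahead of it; x points along the fingers, y is the direction in which the jaws open and shut, and the axes are right-handed (so a half turn about x gives the same grasp; the last joint's range is limited). The gripper opens to 87 mm and grips with 3 to 60 N. Pads are 19 mm wide; open, the fingers measure 117 mm over their backs; the gripper's body (75 mm by 190 mm) begins 51 mm behind the grasp point.
Start: joints at [-1.088, 0.385, 0.008, 0, -1.194, -0.259], TCP at [0.139, -0.609, 0.405] pointing down, gripper open.
Joint ranges: [-3.14, 3.14], [-1.21, 2.06], [-1.07, 1.41], [-3.16, 2.05], [-2.99, -0.16], [-3.1, 3.1]. Speed limits (rad/s): [2.79, 2.79, 3.14, 3.14, 3.14, 3.14].

## Interface

Orientations are given as a 3x3 rotation matrix whose columns are the frame's x, y, z axes.
In Python, from workcell import state, grab_frame, finish_job gives the robot as it stands.
- The arm moves only by the tool send_rows, never from a script. Its arguments are lists of equal length, an entry for each row: "xyz": the shift along the tool's x, y, z in units of 25 mm (1.0 is 25 mm), a list of three; "angular": the turn, a rotation vector about the tool's x, y, z in rad, a list of three. In form: {"xyz": [[x, y, z], ...], "angular": [[ax, ay, az], ...]}. A call has 1 to 10 rows; each row shifts and turns the pose as measured when the row begins, along the tool's axes as they then stand; what a row does not reach is not made up. A row lasts 1/10 s, in which the tool goes at most 50 mm and 8.59 degrees, less where a joint would pass 70% of its speed; a pose out of reach is approached as far as the arm can. A call is refused whole if a number of a shift passes 1 or a number of a turn 0.15, either way. A call with a gripper value outside its range is refused whole. "claw" is the closure, from 0 (fully open) to 1 (shut), set as the call begins (left out, the last holds). The fingers move at their own pace and stop on an object; "squeeze" is the grip in N (left out, the last holds). Time passes only in rows, so rows that do not move let the fingers close. It gives the time, the measured TCP pose, the force and the opening at its end, in the units of the state.
- state(): the state, without advancing time (a new reading comes with each control period).
- grab_frame(name): name is "side" or "top" or "wrist"; returns a dict with "pixels" (384x512x3 uint8, red, green, blue), "range_z" (384x512 float32, m along the optical axis (not along the pixel's ray), 0 where there is no reading), "intrinsics" (3x3 intrinsics, pixels), "dist_coeffs" ([k1, k2, p1, p2, k3] as OpenCV has them; the pictures are not rectified), "pose" (4x4, takes a point from camera to world coordinates); the wrist camera has in their place "T_tool_cam" (4x4, takes a point from camera to tool coordinates, whose origin is the TCP and whose axes are the tool frame's). Camera axes: x right, y up, looking along -z (the intrinsics and any distortion apply to the point x, -y, -z); pixel columns grow to the right and rows downward; lengths in m; the calibration is good to about 2 mm. A picture is of the moment at which its call begins: read the wrist's pose just before it.
- finish_job(): hands the job in, once; it reports no verdict.
The state is a dict: "clock": time; "joint_positions": joint angles; "qd": joint speeds; "joint_efforts": joint torques, N m; "position": TCP position; "ee_rot": TCP orientation; "force": force on the tool from outside, world axes, zero at the start; "torque": the same for the moment, N m; "opening": opening from 0.0 (shut) to 1.0 (fully open).
Only numpy, scipy, OpenCV 4.12 (cv2) and the standard library are available. Lean on these libraries where they do the work, as an engineer would, in place of code of your own. Each camera call takes 0.05 s, during which the arm holds its last target.

## Working session

There is one attempt and no reset: what is moved stays moved. The work goes in short steps, Python scripts to look and compute and a tool call to move; the robot and the scene stay as the last step left them, time stands still between calls to the robot, and variables do not carry over. Pictures are saved under pics/ and viewed, and the job is handed in when it is done.

Besides the shell and the picture viewer there is one more tool, called after "Request:" as name(argument=value, ...), one argument or row to a line, values as JSON. send_rows: Moves the arm, as the interface text tells. Its arguments: {"type":"object","properties":{"xyz":{"type":"array","items":{"type":"array","items":{"type":"number"}}},"angular":{"type":"array","items":{"type":"array","items":{"type":"number"}}},"claw":{"type":"number"},"squeeze":{"type":"number"}},"required":["xyz","angular"]}

```bash
mkdir -p pics; cat > h.py <<'E'
import numpy as np,cv2
from workcell import state,grab_frame,finish_job
def save(n,f): cv2.imwrite(f'pics/{n}.png',f['pixels'][:,:,::-1]); np.savez(f'{n}.npz',**{k:np.array(v) for k,v in f.items()})
def world(f,u,v,d=None,pose=None):
    uv=np.array([[[float(u),float(v)]]]);n=cv2.undistortPoints(uv,np.array(f['intrinsics'],float),np.array(f['dist_coeffs'],float))[0,0]
    if d is None: d=f['range_z'][int(v),int(u)]
    T=np.array(f['pose']) if pose is None else pose
    return (T@np.array([n[0]*d,-n[1]*d,-d,1]))[:3]
E
python3 - <<'E'
from h import *
s=state();print(s)
for n in('side','top','wrist'):
    f=grab_frame(n);save(n+'0',f)
    print(n,f.get('pose'),f.get('T_tool_cam'),f['intrinsics'],f['dist_coeffs'])
a=[cv2.imread(f'pics/{n}0.png') for n in('side','top')]
E
```

```text
{'clock': 0.0, 'joint_positions': array([-1.08841033e+00,  3.85555871e-01,  6.61813860e-03, -5.12381715e-04,
       -1.19398478e+00, -2.58569800e-01]), 'qd': array([-0.00032499, -0.00080504,  0.00027033, -0.00050356, -0.0014389 ,
       -0.00103371]), 'joint_efforts': array([-1.80892352e-03, -3.90664816e+01,  1.87405533e+01,  4.22017872e+00,
        1.09519003e-02, -1.99470142e-04]), 'position': array([ 0.13869159, -0.60920429,  0.40365458]), 'ee_rot': array([[-5.64233729e-04, -2.21767296e-01,  9.75099456e-01],
       [ 2.10453938e-03,  9.75097188e-01,  2.21767998e-01],
       [-9.99997626e-01,  2.17726419e-03, -8.34647140e-05]]), 'force': array([0.13684578, 0.18004523, 0.34445683]), 'torque': array([ 0.01074305,  0.04221336, -0.01145371]), 'opening': 1.001683579615129}
side [[-0.83846615  0.40288231 -0.36696098  0.28797936]
 [-0.54464172 -0.59673859  0.58929488  0.35269294]
 [ 0.0184367   0.69396607  0.71977162  0.62450536]
 [ 0.          0.          0.          1.        ]] None [[396.0049015    0.         252.32078338]
 [  0.         396.0049015  192.37618708]
 [  0.           0. 
[... 251 characters left out ...]
      0.          0.          1.        ]] None [[488.64729949   0.         247.01987088]
 [  0.         488.64729949 198.98037156]
 [  0.           0.           1.        ]] [-0.1982178  0.         0.         0.         0.       ]
wrist None [[ 1.20505761e-04  2.49226110e-01 -9.68445317e-01  1.92832810e-02]
 [ 9.99999908e-01 -4.27737943e-04  1.43552615e-05  4.86972093e-04]
 [-4.10663102e-04 -9.68445230e-01 -2.49226139e-01 -6.82699229e-02]
 [ 0.00000000e+00  0.00000000e+00  0.00000000e+00  1.00000000e+00]] [[281.15377007   0.         252.85631084]
 [  0.         281.15377007 189.8593586 ]
 [  0.           0.           1.        ]] [-0.02664142  0.          0.          0.          0.        ]
```

View pics/side0.png

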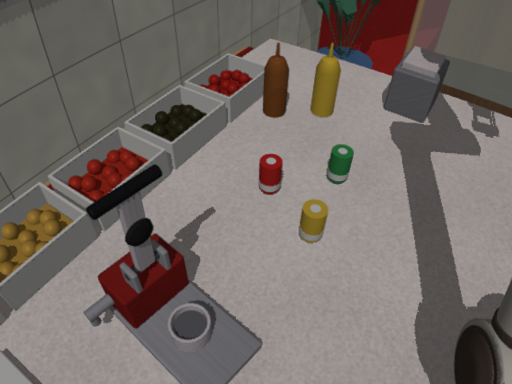

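View pics/top0.png

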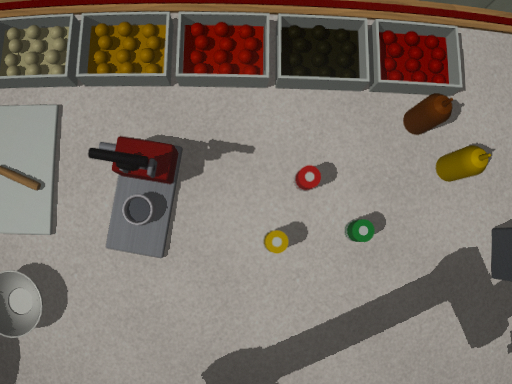

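The side view shows the green cartridge at (340,163), the cup at (190,322) and the handle bar from (92,212) to (160,172). In the top view, green's top is at (362,231), the cup at (138,209), and the raised bar around (90–145,157). I'll enlarge both.

```bash
python3 - <<'E'
from h import *
a=cv2.imread('pics/top0.png');b=cv2.imread('pics/side0.png')
cv2.imwrite('pics/c1.png',cv2.resize(a[125:265,80:200],None,fx=4,fy=4,interpolation=2))
cv2.imwrite('pics/c2.png',cv2.resize(b[155:384,70:270],None,fx=2.6,fy=2.6,interpolation=2))
f=dict(np.load('top0.npz'));g=dict(np.load('side0.npz'))
# point clouds
def cloud(f):
    H,W=f['range_z'].shape
    u,v=np.meshgrid(np.arange(W),np.arange(H));uv=np.stack([u,v],-1).reshape(-1,1,2).astype(float)
    n=cv2.undistortPoints(uv,f['intrinsics'],f['dist_coeffs'])[:,0];d=f['range_z'].ravel()
    P=np.c_[n[:,0]*d,-n[:,1]*d,-d,np.ones_like(d)]@f['pose'].T
    return P[:,:3].reshape(H,W,3)
for nm,q in(('top',f),('side',g)):
    P=cloud(q);c=q['pixels'].astype(int)
    m=(c[...,1]>c[...,0]*1.8)&(c[...,1]>c[...,2]*1.3)&(q['range_z']>0)
    m[:, :]&=(P[...,0]>0.2)&(P[...,0]<0.6)&(np.abs(P[...,1])<0.6)&(P[...,2]>.02)&(P[...,2]<.12)
    X=P[m];print(nm,'green',len(X),X.min(0),X.max(0),np.median(X,0))
    t=X[X[:,2]>0.078];print(' topface',len(t),t.mean(0) if len(t) else '')
    for uv in ([(362,231),(138,209),(138,190),(155,240)] if nm=='top' else [(340,150),(190,322)]): print(uv,world(q,*uv))
    np.save(nm+'P.npy',P)
E
```

```text
top green 405 [ 0.44773368 -0.32406229  0.03538022] [ 0.49372628 -0.27483967  0.08924066] [ 0.47059019 -0.29214014  0.08342216]
 topface 338 [ 0.47078856 -0.29794965  0.08390529]
(362, 231) [ 0.4686935  -0.29841583  0.08154629]
(138, 209) [0.50827813 0.17441987 0.04480134]
(138, 190) [0.55138518 0.18121063 0.01693586]
(155, 240) [0.44249596 0.14040818 0.01739241]
side green 500 [ 0.44730235 -0.32118662  0.03458728] [ 0.49169429 -0.27479581  0.08694658] [ 0.46571648 -0.28287528  0.07211795]
 topface 204 [ 0.46899312 -0.29510028  0.08393875]
(340, 150) [ 0.47575073 -0.29894064  0.08576492]
(190, 322) [0.51049866 0.16868743 0.04631593]
```

View pics/c1.png

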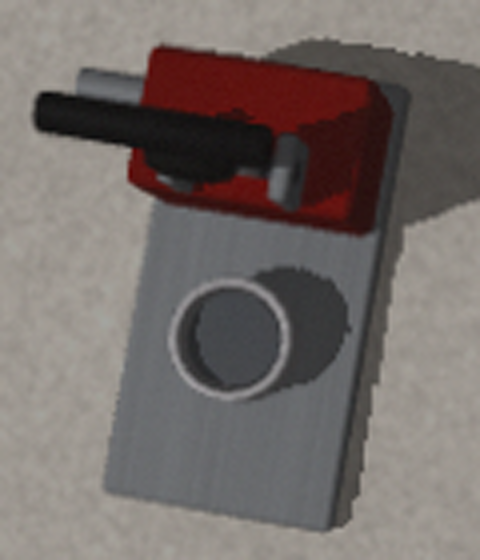

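View pics/c2.png

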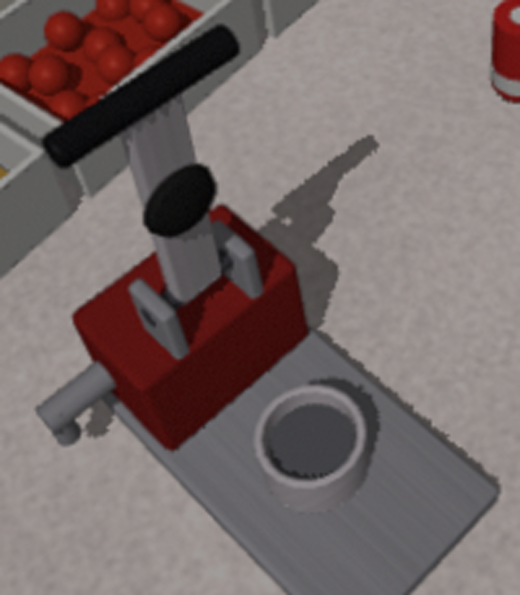

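The crops show the rim centred at (137.9,209.8) in the top image. The bar's ends there are at about (89,152) and (148,161), and the base plate edges are clear.

```bash
python3 - <<'E'
from h import *
f=dict(np.load('top0.npz'));g=dict(np.load('side0.npz'))
def atz(f,u,v,z):
    a=world(f,u,v,0.);b=world(f,u,v,1.);return a+(b-a)*(z-a[2])/(b[2]-a[2])
print('cup top',atz(f,137.9-.5,209.75-.5,.058),'green',atz(f,362,230.5,.084))
# side rim: ellipse crop centre (312,438)
print('cup side',atz(g,70+312/2.6-.5,155+438/2.6-.5,.058))
for nm,q in(('top',f),('side',g)):
    P=np.load(nm+'P.npy');c=q['pixels'].astype(int)
    m=(abs(P[...,2]-.058)<.004)&(np.hypot(P[...,0]-.51,P[...,1]-.172)<.045)
    X=P[m];print(nm,'rim pts',len(X)); 
    def fit(X):
        A=np.c_[2*X[:,:2],np.ones(len(X))];s=np.linalg.lstsq(A,(X[:,:2]**2).sum(1),rcond=None)[0];return s[:2],np.sqrt(s[2]+s[0]**2+s[1]**2)
    if len(X)>5: print(fit(X),X[:,2].mean())
    # handle: black high
    m=(c.max(-1)<60)&(P[...,2]>.2)&(np.hypot(P[...,0]-.6,P[...,1]-.19)<.2)&(q['range_z']>0)
    X=P[m];mu=X.mean(0);u,s,vt=np.linalg.svd(X-mu,full_matrices=False);print('handle',len(X),mu,vt[0],s,X.min(0),X.max(0))
    t=(X-mu)@vt[0];print(' ends',mu+vt[0]*t.min(),mu+vt[0]*t.max(),np.percentile(X[:,2],[5,50,95]))
    # base plate
    m=(abs(P[...,2]-.017)<.004)&(np.hypot(P[...,0]-.52,P[...,1]-.17)<.2)
    X=P[m].astype(np.float32);r=cv2.minAreaRect(X[:,:2]);print('base',r)
    m=(c[...,0]>90)&(c[...,1]<50)&(abs(P[...,2]-.105)<.006)&(np.hypot(P[...,0]-.6,P[...,1]-.19)<.12)
    X=P[m].astype(np.float32);print('housing',len(X),cv2.minAreaRect(X[:,:2]) if len(X)>5 else '')
E
```

```text
cup top [0.50712513 0.17309599 0.058     ] green [ 0.46971536 -0.29775205  0.084     ]
cup side [0.50563992 0.17407855 0.058     ]
top rim pts 204
(array([0.50740197, 0.1741957 ]), np.float64(0.03007638020658543)) 0.057681901340390175
handle 747 [0.5802989  0.16016237 0.28723977] [0.1685006  0.95235695 0.25421208] [0.72471439 0.68704622 0.12645574] [0.56710564 0.11273239 0.2139186 ] [0.59659558 0.21031703 0.30376906]
 ends [0.57273269 0.11739855 0.27582485] [0.58917384 0.21032308 0.30062914] [0.22788138 0.29802578 0.30143446]Traceback (most recent call last):
  File "<stdin>", line 21, in <module>
cv2.error: OpenCV(4.12.0) /io/opencv/modules/imgproc/src/convhull.cpp:143: error: (-215:Assertion failed) total >= 0 && (depth == CV_32F || depth == CV_32S) in function 'convexHull'
```

```bash
python3 - <<'E'
from h import *
f=dict(np.load('top0.npz'));g=dict(np.load('side0.npz'))
for nm,q in(('top',f),('side',g)):
    P=np.load(nm+'P.npy');c=q['pixels'].astype(int)
    m=(c.max(-1)<60)&(P[...,2]>.265)&(np.hypot(P[...,0]-.6,P[...,1]-.19)<.2)&(q['range_z']>0)
    X=P[m]
    if len(X)>10:
        mu=X.mean(0);u,s,vt=np.linalg.svd(X-mu,full_matrices=False)
        t=(X-mu)@vt[0];print(nm,'handle',len(X),'ends',mu+vt[0]*t.min(),mu+vt[0]*t.max(),X[:,2].max(),np.degrees(np.arctan2(vt[0][1],vt[0][0])))
    for zc,rr in((.017,.2),(.105,.15)):
        m=(abs(P[...,2]-zc)<.004)&(np.hypot(P[...,0]-.53,P[...,1]-.18)<rr)
        X=P[m].astype(np.float32)[:,None,:2].copy();print(zc,len(X),cv2.minAreaRect(X) if len(X)>5 else '')
E
```

```text
top handle 627 ends [0.58900903 0.21091579 0.29838423] [0.57428421 0.1128132  0.29787814] 0.30376905970154744 -98.53615268827849
0.017 3428 ((0.5363543033599854, 0.16932842135429382), (0.13109450042247772, 0.2499772310256958), 81.38518524169922)
0.105 1282 ((0.6105107069015503, 0.15762817859649658), (0.11912181973457336, 0.0749926045536995), 81.46727752685547)
side handle 1251 ends [0.58604592 0.21227624 0.29651517] [0.57076178 0.11396264 0.29730539] 0.30283570418870187 -98.83664435578807
0.017 5940 ((0.5277304649353027, 0.17005926370620728), (0.13086988031864166, 0.2314232438802719), 81.65240478515625)
0.105 1804 ((0.6105948686599731, 0.1581704318523407), (0.11892654746770859, 0.07429155707359314), 80.85655975341797)
```

Cup ≈ (0.507,0.174), with the hinge direction at −8.6° yaw. Green ≈ (0.470,−0.297) and the bar middle ≈ (0.580,0.162,0.293). These agree with the given sizes: housing offset, 160 mm handle radius, 84 mm height. I'll turn the tool to the cradle yaw and go above green.

```bash
cat >> h.py <<'E'
PSI=np.radians(-8.6)
CUP=np.array([.507,.174,.058]);X=np.array([np.cos(PSI),np.sin(PSI),0]);Y=np.array([-np.sin(PSI),np.cos(PSI),0])
RG=np.c_[[0,0,-1.],Y,X]
def delta(goal,R=RG,s=None):
    "goal TCP -> units of 25mm in current tool axes, remaining rotvec"
    s=s or state();A=s['ee_rot'];d=A.T@(np.array(goal)-s['position'])/.025
    r=cv2.Rodrigues(A.T@R)[0].ravel()
    print('t',s['clock'],'pos',s['position'].round(4),'units',d.round(2),'rot',r.round(3),'F',np.round(s['force'],1),'op',round(s['opening'],3))
E
python3 -c "
from h import *
delta([.47,-.297,.35])"
```

```text
t 0.15 pos [ 0.1387 -0.6093  0.4039] units [ 2.17  9.24 15.69] rot [ 0.374 -0.    -0.002] F [-0.1 -0.1  0.1] op 0.998
```

Request:
send_rows(
  xyz=[
    [0,0.5,0.5],
    [0,0.8,0.8],
    [0,0.8,0.8],
    [0,0.8,0.8],
  ],
  angular=[
    [0.095,0,0],
    [0.095,0,0],
    [0.095,0,0],
    [0.09,0,0],
  ],
  claw=0,
)

```text
clock: 0.55
position: [0.2058, -0.5324, 0.4012]
ee_rot: [[-0.003, 0.171, 0.985], [0.005, 0.985, -0.171], [-1.0, 0.005, -0.004]]
force: [0.6, -0.1, 0.5]
opening: 1.001
```

```bash
python3 -c "
from h import *
delta([.47,-.297,.35])"
```

```text
t 0.55 pos [ 0.2058 -0.5324  0.4012] units [ 2.07 11.08  8.81] rot [-0.022 -0.003 -0.005] F [ 0.6 -0.1  0.5] op 1.001
```

Request:
send_rows(
  xyz=[
    [0.2,1,0.8],
    [0.2,1,0.8],
    [0.2,1,0.8],
    [0.2,1,0.8],
    [0.2,1,0.8],
    [0.2,1,0.8],
    [0.2,1,0.8],
    [0.2,1,0.8],
    [0.2,1,0.8],
    [0.2,1,0.8],
  ],
  angular=[
    [-0.01,0,0],
    [-0.01,0,0],
    [0,0,0],
    [0,0,0],
    [0,0,0],
    [0,0,0],
    [0,0,0],
    [0,0,0],
    [0,0,0],
    [0,0,0],
  ],
)

```text
clock: 1.55
position: [0.4495, -0.3062, 0.3487]
ee_rot: [[-0.004, 0.155, 0.988], [0.007, 0.988, -0.155], [-1.0, 0.006, -0.005]]
force: [0.6, -0.7, 0.3]
opening: 0.996
```

```bash
python3 -c "
from h import *
delta([.47,-.297,.35])
s=state();f=grab_frame('wrist');save('w1',f);T=np.eye(4);T[:3,:3]=s['ee_rot'];T[:3,3]=s['position'];np.save('w1T.npy',T@f['T_tool_cam'])"
```

```text
t 1.55 pos [ 0.4495 -0.3062  0.3487] units [-0.05  0.49  0.75] rot [-0.005 -0.005 -0.006] F [ 0.6 -0.7  0.3] op 0.996
```

View pics/w1.png

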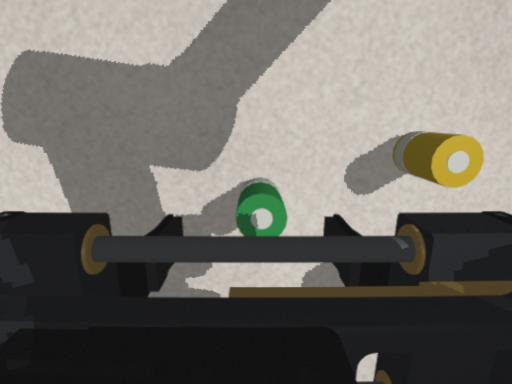

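The wrist view shows green's white top spot at about (262,217), between the jaws and slightly off-centre. I'll check its position.

```bash
python3 -c "
from h import *
f=dict(np.load('w1.npz'));T=np.load('w1T.npy')
a=world(f,262,217,0.,T);b=world(f,262,217,1.,T);print(a+(b-a)*(.084-a[2])/(b[2]-a[2]), world(f,262,217,pose=T))
delta([.47,-.297,.25])"
```

```text
[ 0.4701648  -0.29892301  0.084     ] [ 0.46947393 -0.29889398  0.08592313]
t 1.6 pos [ 0.4522 -0.3041  0.3478] units [3.91 0.36 0.68] rot [-0.002 -0.004 -0.007] F [ 2.3  1.2 -0.6] op 1.001
```

Request:
send_rows(
  xyz=[
    [0,0.3,0.7],
    [0.8,0,0],
    [0.8,0,0],
    [0.8,0,0],
    [0.8,0,0],
    [0.5,0,0],
  ],
  angular=[
    [0,0,0],
    [0,0,0],
    [0,0,0],
    [0,0,0],
    [0,0,0],
    [0,0,0],
  ],
)

```text
clock: 2.2
position: [0.4732, -0.2965, 0.2528]
ee_rot: [[-0.0, 0.146, 0.989], [0.007, 0.989, -0.146], [-1.0, 0.007, -0.001]]
force: [-1.0, -0.9, 0.1]
opening: 0.997
```

```bash
python3 -c "
from h import *
delta([.47,-.298,.215])"
```

```text
t 2.2 pos [ 0.4732 -0.2965  0.2528] units [ 1.51 -0.09 -0.12] rot [ 0.004 -0.001 -0.007] F [-1.  -0.9  0.1] op 0.997
```

Request:
send_rows(
  xyz=[
    [0.5,-0.05,-0.12],
    [0.5,-0.03,0],
    [0.4,0,0],
    [0.05,0,0],
  ],
  angular=[
    [0,0,-0.006],
    [0,0,0],
    [0,0,0],
    [0,0,0],
  ],
)

```text
clock: 2.6
position: [0.4689, -0.2981, 0.2122]
ee_rot: [[-0.006, 0.146, 0.989], [0.002, 0.989, -0.146], [-1.0, 0.001, -0.006]]
force: [0.3, -0.0, 0.5]
opening: 0.999
```

Request:
send_rows(
  xyz=[
    [0,0,0],
    [0,0,0],
    [0,0,0],
    [0,0,0],
    [0,0,0],
    [0,0,0],
    [0,0,0],
  ],
  angular=[
    [0,0,0],
    [0,0,0],
    [0,0,0],
    [0,0,0],
    [0,0,0],
    [0,0,0],
    [0,0,0],
  ],
  claw=1,
  squeeze=25,
)

```text
clock: 3.3
position: [0.47, -0.2985, 0.2144]
ee_rot: [[-0.001, 0.146, 0.989], [0.001, 0.989, -0.146], [-1.0, 0.0, -0.001]]
force: [0.2, -0.7, -1.1]
opening: 0.547
```

```bash
python3 -c "
from h import *
delta([.47,-.298,.34])"
```

```text
t 3.3 pos [ 0.47   -0.2985  0.2144] units [-5.02  0.02 -0.01] rot [ 0.004 -0.001 -0.   ] F [ 0.2 -0.7 -1.1] op 0.547
```

Gripped: the opening is 47.6 mm, against a 48 mm diameter. Now I'll lift.

Request:
send_rows(
  xyz=[
    [-0.4,0,0],
    [-0.8,0,0],
    [-0.8,0,0],
    [-0.8,0,0],
    [-0.8,0,0],
    [-0.8,0,0],
    [-0.6,0,0],
  ],
  angular=[
    [0,0,0],
    [0,0,0],
    [0,0,0],
    [0,0,0],
    [0,0,0],
    [0,0,0],
    [0,0,0],
  ],
)

```text
clock: 4.0
position: [0.4688, -0.2981, 0.3442]
ee_rot: [[-0.008, 0.147, 0.989], [0.004, 0.989, -0.147], [-1.0, 0.002, -0.009]]
force: [0.9, -0.3, -1.7]
opening: 0.546
```

```bash
python3 -c "
from h import *
delta([.507,.174,.345])"
```

```text
t 4.0 pos [ 0.4688 -0.2981  0.3442] units [ 0.02 18.9  -1.25] rot [ 0.003 -0.009 -0.002] F [ 0.9 -0.3 -1.7] op 0.546
```

Request:
send_rows(
  xyz=[
    [0,0.5,-0.1],
    [0,0.9,-0.1],
    [0,1,-0.1],
    [0,1,-0.1],
    [0,1,-0.1],
    [0,1,-0.1],
    [0,1,-0.1],
    [0,1,-0.1],
    [0,1,-0.1],
    [0,1,-0.1],
  ],
  angular=[
    [0,0,0],
    [0,-0.005,0],
    [0,0,0],
    [0,0,0],
    [0,0,0],
    [0,0,0],
    [0,0,0],
    [0,0,0],
    [0,0,0],
    [0,0,0],
  ],
)

```text
clock: 5.0
position: [0.4726, -0.0496, 0.3423]
ee_rot: [[-0.009, 0.153, 0.988], [0.005, 0.988, -0.153], [-1.0, 0.004, -0.01]]
force: [-0.2, 0.6, -0.9]
opening: 0.545
```

```bash
python3 -c "
from h import *
delta([.507,.174,.345])"
```

```text
t 5.0 pos [ 0.4726 -0.0496  0.3423] units [-0.07  9.05 -0.01] rot [-0.004 -0.01  -0.004] F [-0.2  0.6 -0.9] op 0.545
```

Request:
send_rows(
  xyz=[
    [0,1,0],
    [0,1,0],
    [0,1,0],
    [0,1,0],
    [0,1,0],
    [0,1,0],
    [0,0.9,0],
    [0,0.7,0],
    [0,0.5,0],
  ],
  angular=[
    [0,-0.005,0],
    [0,-0.005,0],
    [0,0,0],
    [0,0,0],
    [0,0,0],
    [0,0,0],
    [0,0,0],
    [0,0,0],
    [0,0,0],
  ],
)

```text
clock: 5.9
position: [0.4947, 0.1636, 0.3368]
ee_rot: [[-0.013, 0.15, 0.989], [0.002, 0.989, -0.15], [-1.0, 0.0, -0.013]]
force: [-0.2, -0.8, -1.6]
opening: 0.545
```

```bash
python3 -c "
from h import *
delta([.507,.174,.300])"
```

```text
t 5.9 pos [0.4947 0.1636 0.3368] units [1.47 0.48 0.44] rot [-0.    -0.013 -0.   ] F [-0.2 -0.8 -1.6] op 0.545
```

Request:
send_rows(
  xyz=[
    [0,0.45,0.4],
    [0.3,0,0.05],
    [0.2,0,0],
  ],
  angular=[
    [0,-0.013,0],
    [0,0,0],
    [0,0,0],
  ],
)

```text
clock: 6.2
position: [0.5083, 0.1748, 0.3233]
ee_rot: [[0.001, 0.148, 0.989], [0.0, 0.989, -0.148], [-1.0, 0.0, 0.001]]
force: [-0.3, -0.6, -0.8]
opening: 0.544
```

```bash
python3 -c "
from h import *
delta([.507,.174,.300])
save('s2',grab_frame('side'));save('t2',grab_frame('top'))
a=cv2.imread('pics/s2.png')[220:384,60:280];b=cv2.imread('pics/t2.png')[120:270,60:230]
cv2.imwrite('pics/s2c.png',cv2.resize(a,None,fx=3,fy=3));cv2.imwrite('pics/t2c.png',cv2.resize(b,None,fx=3,fy=3))"
```

```text
t 6.2 pos [0.5083 0.1748 0.3233] units [ 0.93 -0.04 -0.05] rot [ 0.001  0.001 -0.   ] F [-0.3 -0.6 -0.8] op 0.544
```

View pics/s2c.png

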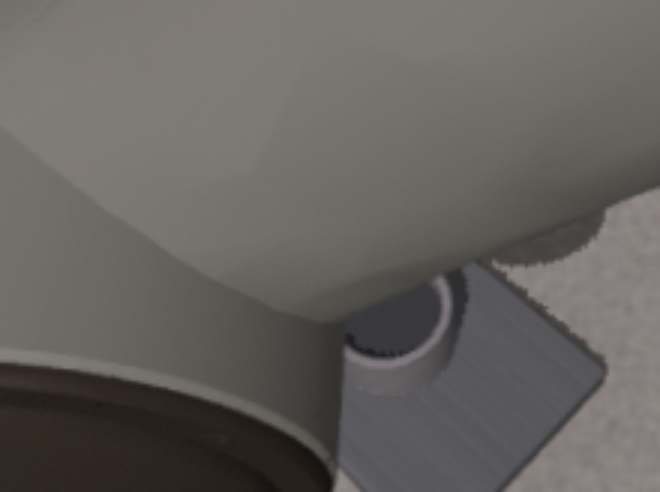

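View pics/t2c.png

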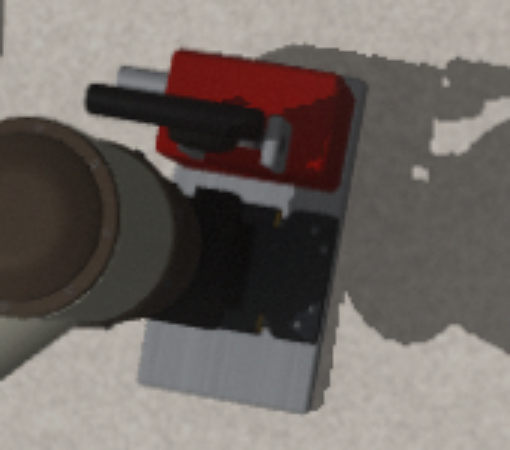

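The arm hides the cartridge in the side view. In the top view the gripper is clear of the housing and the handle. Seating should come at TCP z ≈ 0.260.

Request:
send_rows(
  xyz=[
    [0.5,-0.03,-0.05],
    [0.5,0,0],
    [0.5,0,0],
    [0.3,0,0],
    [0.2,0,0],
  ],
  angular=[
    [0,0,0],
    [0,0,0],
    [0,0,0],
    [0,0,0],
    [0,0,0],
  ],
)

```text
clock: 6.8
position: [0.507, 0.1704, 0.2725]
ee_rot: [[0.002, 0.153, 0.988], [-0.0, 0.988, -0.153], [-1.0, 0.0, 0.002]]
force: [0.2, -0.4, -0.9]
opening: 0.545
```

```bash
python3 -c "
from h import *
delta([.507,.174,.260])
f=grab_frame('wrist');save('w3',f)"
```

```text
t 6.8 pos [0.507  0.1704 0.2725] units [ 0.5   0.14 -0.02] rot [-0.004  0.002 -0.   ] F [ 0.2 -0.4 -0.9] op 0.545
```

View pics/w3.png

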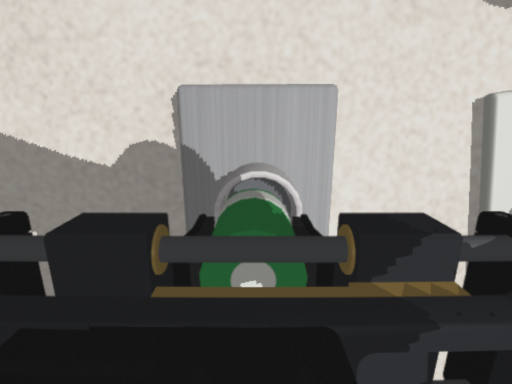

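The wrist view shows the cup ring centred at column ~259 and the cartridge at ~254. That fits the measured +3.5 mm offset in tool y, so I'll correct it while lowering.

Request:
send_rows(
  xyz=[
    [0,0.14,0],
    [0.2,0,0],
    [0.15,0,0],
    [0.1,0,0],
  ],
  angular=[
    [0,0,0],
    [0,0,0],
    [0,0,0],
    [0,0,0],
  ],
)

```text
clock: 7.25
position: [0.5079, 0.1742, 0.2613]
ee_rot: [[0.004, 0.153, 0.988], [0.001, 0.988, -0.153], [-1.0, 0.001, 0.003]]
force: [0.4, 0.8, -1.7]
opening: 0.544
```

```bash
python3 -c "
from h import *
delta([.507,.174,.260])"
```

```text
t 7.25 pos [0.5079 0.1742 0.2613] units [ 0.05 -0.01 -0.04] rot [-0.004  0.003 -0.001] F [ 0.4  0.8 -1.7] op 0.544
```

Request:
send_rows(
  xyz=[
    [0.08,0,-0.03],
    [0.06,0,0],
    [0,0,0],
  ],
  angular=[
    [0,0,0],
    [0,0,0],
    [0,0,0],
  ],
)

```text
clock: 7.55
position: [0.5075, 0.1744, 0.2586]
ee_rot: [[0.005, 0.152, 0.988], [0.0, 0.988, -0.152], [-1.0, 0.001, 0.005]]
force: [-0.8, 0.4, 2.1]
opening: 0.546
```

```bash
python3 -c "
from h import *
delta([.507,.174,.260])"
```

```text
t 7.55 pos [0.5075 0.1744 0.2586] units [-0.06 -0.02 -0.02] rot [-0.003  0.005 -0.001] F [-0.8  0.4  2.1] op 0.546
```

Force rose about 3.5 N at the expected height, so the cartridge is on the platform. Releasing.

Request:
send_rows(
  xyz=[
    [0,0,0],
    [0,0,0],
    [0,0,0],
    [0,0,0],
    [0,0,0],
    [0,0,0],
  ],
  angular=[
    [0,0,0],
    [0,0,0],
    [0,0,0],
    [0,0,0],
    [0,0,0],
    [0,0,0],
  ],
  claw=0,
)

```text
clock: 8.15
position: [0.5076, 0.1747, 0.2587]
ee_rot: [[0.006, 0.153, 0.988], [0.002, 0.988, -0.153], [-1.0, 0.003, 0.006]]
force: [0.4, -0.1, 0.3]
opening: 0.962
```

Request:
send_rows(
  xyz=[
    [-0.5,0,0],
    [-1,0,0],
    [-1,0,0],
    [-1,0,0],
    [-1,0,0],
    [-1,0,0],
    [-1,0,0],
    [-1,0,0],
    [-1,0,0],
  ],
  angular=[
    [0,0,0],
    [0,0,0],
    [0,0,0],
    [0,0,0],
    [0,0,0],
    [0,0,0],
    [0,0,0],
    [0,0,0],
    [0,0,0],
  ],
)

```text
clock: 9.05
position: [0.5047, 0.173, 0.4835]
ee_rot: [[0.004, 0.153, 0.988], [-0.0, 0.988, -0.153], [-1.0, 0.0, 0.004]]
force: [0.3, -0.3, -0.3]
opening: 1.002
```

```bash
python3 -c "
from h import *
f=grab_frame('wrist');save('w4',f)
save('t4',grab_frame('top'));save('s4',grab_frame('side'))
h=CUP+.085*X;print(h)
delta([.507,.174,.260])
cv2.imwrite('pics/j4.png',np.vstack([np.hstack([cv2.imread('pics/%s4.png'%c) for c in 'wt'])])[:,:,:][::1,::1][:, :].copy()[::1] if 0 else cv2.resize(np.hstack([cv2.imread('pics/%s4.png'%c) for c in 'ws']),(800,300)))"
```

```text
[0.59104429 0.1612895  0.058     ]
t 9.2 pos [0.5049 0.1731 0.4842] units [8.97 0.02 0.01] rot [-0.003  0.007 -0.003] F [ 0.   0.4 -0.6] op 1.001
```

View pics/j4.png

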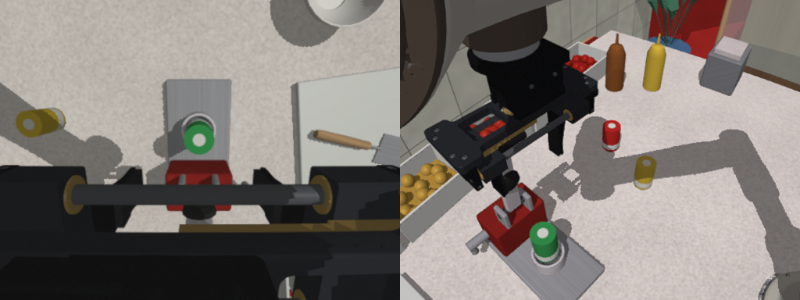

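The cartridge stands in the cup: green top at about (198,138) in the left panel, upright at (543,235) in the right panel. Next I'll check its height, then raise and close the fingers and go behind the bar.

```bash
python3 -c "
from h import *
g=dict(np.load('s4.npz'))
c=g['pixels'].astype(int);pts=[]
for v in range(260,384):
  for u in range(150,250):
    r,gg,b=c[v,u]
    if gg>1.8*r and gg>1.3*b: pts.append(world(g,u,v))
P=np.array(pts);print(len(P),P[:,2].max(),np.percentile(P[:,2],95));t=P[P[:,2]>np.percentile(P[:,2],97)-.004];print(t.mean(0))
delta(np.array([.5805,.1624,.52])+.042*X)"
```

```text
1098 0.6245053552285855 0.1315645373861769
[0.50716975 0.17560323 0.13254699]
t 9.2 pos [0.5049 0.1731 0.4842] units [-1.4   0.05  4.74] rot [-0.003  0.007 -0.003] F [ 0.   0.4 -0.6] op 1.001
```

Request:
send_rows(
  xyz=[
    [-0.7,0,0],
    [-0.7,0,0],
    [-0.4,0,0.3],
  ],
  angular=[
    [0,0,0],
    [0,0,0],
    [0,0,0],
  ],
  claw=1,
)

```text
clock: 9.5
position: [0.5104, 0.1712, 0.5281]
ee_rot: [[0.0, 0.152, 0.988], [-0.0, 0.988, -0.152], [-1.0, -0.0, 0.0]]
force: [0.4, -0.1, -0.5]
opening: 0.808
```

```bash
python3 -c "
from h import *
delta(np.array([.5805,.1624,.52])+.042*X)"
```

```text
t 9.5 pos [0.5104 0.1712 0.5281] units [0.33 0.08 4.5 ] rot [-0.003  0.     0.   ] F [ 0.4 -0.1 -0.5] op 0.808
```

Request:
send_rows(
  xyz=[
    [0,0.05,0.7],
    [0,0,0.9],
    [0,0,0.9],
    [0,0,0.9],
    [0,0,0.7],
    [0,0,0.5],
    [0,0,0.2],
  ],
  angular=[
    [0,0,0],
    [0,0,0],
    [0,0,0],
    [0,0,0],
    [0,0,0],
    [0,0,0],
    [0,0,0],
  ],
)

```text
clock: 10.2
position: [0.6319, 0.1529, 0.5255]
ee_rot: [[-0.008, 0.151, 0.988], [-0.002, 0.988, -0.151], [-1.0, -0.003, -0.007]]
force: [-0.0, -0.3, -0.4]
opening: 0.174
```

```bash
python3 -c "
from h import *
delta(np.array([.5805,.1624,.462])+.042*X)
save('s5',grab_frame('side'))"
```

```text
t 10.2 pos [0.6319 0.1529 0.5255] units [ 2.54  0.08 -0.39] rot [-0.002 -0.007  0.003] F [-0.  -0.3 -0.4] op 0.174
```

View pics/s5.png

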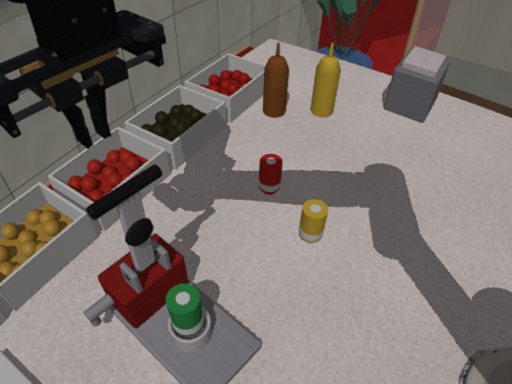

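Green sits upright in the cup at (185,310), and the closing fingers (about (90,120)) are above and behind the bar. I'll go down behind it.

Request:
send_rows(
  xyz=[
    [0.7,0,0],
    [0.7,0,0],
    [0.7,0,0],
    [0.4,0,0],
    [0.1,0,0],
  ],
  angular=[
    [0,-0.006,0],
    [0,0,0],
    [0,0,0],
    [0,0,0],
    [0,0,0],
  ],
)

```text
clock: 10.75
position: [0.6295, 0.1528, 0.4582]
ee_rot: [[-0.003, 0.151, 0.989], [-0.003, 0.989, -0.151], [-1.0, -0.003, -0.003]]
force: [-0.4, -0.4, -0.4]
opening: 0.004
```

```bash
python3 -c "
from h import *
delta(np.array([.5805,.1624,.462])+.020*X)"
```

```text
t 10.75 pos [0.6295 0.1528 0.4582] units [-0.15  0.08 -1.2 ] rot [-0.001 -0.003  0.003] F [-0.4 -0.4 -0.4] op 0.004
```

Request:
send_rows(
  xyz=[
    [0,0.08,-0.5],
    [0,0,-0.5],
    [0,0,-0.5],
    [0,0,-0.5],
    [0,0,-0.5],
  ],
  angular=[
    [0,0,0],
    [0,0,0],
    [0,0,0],
    [0,0,0],
    [0,0,0],
  ],
)

```text
clock: 11.25
position: [0.5673, 0.1646, 0.4597]
ee_rot: [[0.004, 0.152, 0.988], [-0.002, 0.988, -0.152], [-1.0, -0.002, 0.004]]
force: [2.4, -0.4, -2.0]
opening: 0.009
```

```bash
cat >> h.py <<'E'
H=CUP+.085*X+np.array([0,0,.074])
def st():
    s=state();tip=s['position']+.182*s['ee_rot'][:,0]-H
    print('t',s['clock'],'tip rel hinge x,y,z mm',np.round(1e3*np.array([tip@X,tip@Y,tip[2]]),1),'F',s['force'].round(1),'op',round(s['opening'],3),'rot',cv2.Rodrigues(s['ee_rot'].T@RG)[0].ravel().round(3))
E
python3 -c "
from h import *
st()"
```

```text
t 11.25 tip rel hinge x,y,z mm [-23.2  -0.5 145.7] F [ 2.4 -0.4 -2. ] op 0.009 rot [-0.002  0.004  0.002]
```

Request:
send_rows(
  xyz=[
    [0.1,0,-0.5],
    [0.2,0,-0.5],
    [0.3,0,-0.5],
    [0.3,0,-0.5],
    [0.4,0,-0.5],
  ],
  angular=[
    [0,0,0],
    [0,0,0],
    [0,0,0],
    [0,0,0],
    [0,0,0],
  ],
)

```text
clock: 11.75
position: [0.5026, 0.1741, 0.4314]
ee_rot: [[0.018, 0.15, 0.988], [0.001, 0.989, -0.15], [-1.0, 0.004, 0.018]]
force: [5.3, -1.1, -1.3]
opening: 0.005
```

```bash
python3 -c "
from h import *
st()
save('s6',grab_frame('side'))"
```

```text
t 11.75 tip rel hinge x,y,z mm [-8.610e+01  1.000e-01  1.174e+02] F [ 5.3 -1.1 -1.3] op 0.005 rot [-0.001  0.018 -0.004]
```

View pics/s6.png

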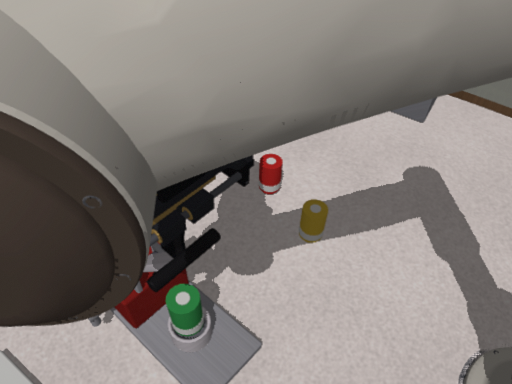

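The bar is following: it now runs about (150,288)–(220,235) in the side view, with green undisturbed. I'll push a little more, then go up and over.

Request:
send_rows(
  xyz=[
    [0.3,0,-0.4],
    [0.4,0,-0.4],
    [0,0,0.4],
    [-0.6,0,0.3],
    [-1,0,0],
    [-0.6,0,0],
  ],
  angular=[
    [0,0.015,0],
    [0,0,0],
    [0,0,0],
    [0,0,0],
    [0,0,0],
    [0,0,0],
  ],
)

```text
clock: 12.4
position: [0.4983, 0.174, 0.4705]
ee_rot: [[-0.002, 0.147, 0.989], [0.001, 0.989, -0.147], [-1.0, 0.001, -0.002]]
force: [0.3, 0.6, -0.3]
opening: 0.01
```

```bash
python3 -c "
from h import *
st()
f=grab_frame('side');save('s7',f)
f=grab_frame('top');save('t7',f)"
```

```text
t 12.4 tip rel hinge x,y,z mm [-94.   -1.1 156.5] F [ 0.3  0.6 -0.3] op 0.01 rot [ 0.002 -0.002 -0.001]
```

View pics/s7.png

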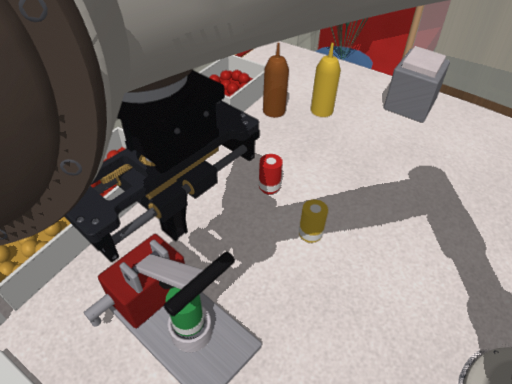

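```bash
python3 -c "
from h import *
g=dict(np.load('s7.npz'))
for uv in((180,298),(215,272),(228,262)):
  w=world(g,*uv)-H;print(uv,w@X,w@Y,w[2])"
```

```text
(180, 298) -0.13173760922532263 0.031479803497894254 0.10127617123219496
(215, 272) -0.13528678264983876 -0.01917519953041428 0.09945435353641208
(228, 262) -0.13546908636673757 -0.040588193822661586 0.09680255180235287
```

The bar centre is at about (−128, +95) mm from the hinge, so radius 160 mm and θ ≈ 0.64 rad. I'll move the tips over it.

Request:
send_rows(
  xyz=[
    [0,0,-0.6],
    [0,0,-0.7],
    [0,0,-0.6],
    [0.5,0,-0.1],
    [0.5,0,0],
  ],
  angular=[
    [0,0,0],
    [0,0,0],
    [0,0,0],
    [0,0,0],
    [0,0,0],
  ],
)

```text
clock: 13.0
position: [0.4446, 0.1815, 0.4443]
ee_rot: [[-0.002, 0.148, 0.989], [0.003, 0.989, -0.148], [-1.0, 0.003, -0.002]]
force: [0.4, -0.2, -0.8]
opening: 0.007
```

```bash
python3 -c "
from h import *
st()"
```

```text
t 13.0 tip rel hinge x,y,z mm [-148.2   -1.4  130.3] F [ 0.4 -0.2 -0.8] op 0.007 rot [ 0.002 -0.002 -0.003]
```

Request:
send_rows(
  xyz=[
    [0,0,0.5],
    [0.4,0,0],
    [0.5,0,0],
    [0.3,0,-0.1],
    [0.4,0,-0.1],
  ],
  angular=[
    [0,0,0],
    [0,0,0],
    [0,0,0],
    [0,0,0],
    [0,0,0],
  ],
)

```text
clock: 13.5
position: [0.4514, 0.1805, 0.4024]
ee_rot: [[-0.003, 0.147, 0.989], [0.002, 0.989, -0.147], [-1.0, 0.002, -0.004]]
force: [-2.9, 0.3, 4.3]
opening: 0.009
```

```bash
python3 -c "
from h import *
st()"
```

```text
t 13.5 tip rel hinge x,y,z mm [-141.6   -1.6   88.4] F [-2.9  0.3  4.3] op 0.009 rot [ 0.002 -0.004 -0.002]
```

Contact, pushing down on the bar with 4 N. I'll follow the arc.

Request:
send_rows(
  xyz=[
    [0.4,0,-0.15],
    [0.4,0,-0.15],
    [0.4,0,-0.12],
    [0.4,0,-0.1],
  ],
  angular=[
    [0,0,0],
    [0,0,0],
    [0,0,0],
    [0,0,0],
  ],
)

```text
clock: 13.9
position: [0.4368, 0.1825, 0.3595]
ee_rot: [[-0.003, 0.147, 0.989], [0.003, 0.989, -0.147], [-1.0, 0.003, -0.004]]
force: [-1.0, 0.5, 1.7]
opening: 0.003
```

```bash
python3 -c "
from h import *
st()
g=grab_frame('side');save('s8',g)"
```

```text
t 13.9 tip rel hinge x,y,z mm [-156.4   -1.6   45.5] F [-1.   0.5  1.7] op 0.003 rot [ 0.002 -0.004 -0.002]
```

View pics/s8.png

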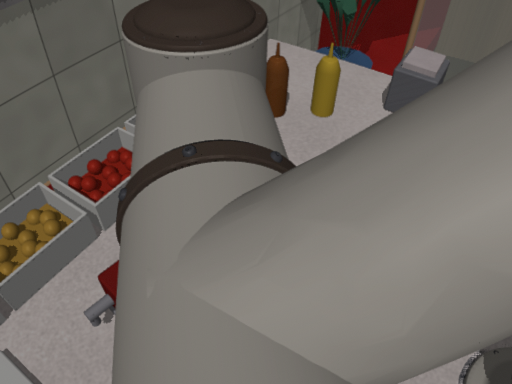

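The arm hides the view, so I'll go on by force and height.

Request:
send_rows(
  xyz=[
    [0.35,0,-0.05],
    [0.3,0,0],
    [0.3,0,0],
  ],
  angular=[
    [0,0,0],
    [0,0,0],
    [0,0,0],
  ],
)

```text
clock: 14.25
position: [0.4347, 0.1828, 0.3329]
ee_rot: [[-0.005, 0.147, 0.989], [0.002, 0.989, -0.147], [-1.0, 0.001, -0.005]]
force: [-2.4, -0.1, 4.0]
opening: 0.006
```

```bash
python3 -c "
from h import *
st()"
```

```text
t 14.25 tip rel hinge x,y,z mm [-158.8   -1.8   18.9] F [-2.4 -0.1  4. ] op 0.006 rot [ 0.002 -0.005 -0.001]
```

Request:
send_rows(
  xyz=[
    [0.2,0,0],
    [0.2,0,0],
    [0.2,0,0],
    [0.2,0,0],
  ],
  angular=[
    [0,0,0],
    [0,0,0],
    [0,0,0],
    [0,0,0],
  ],
)

```text
clock: 14.65
position: [0.4346, 0.1836, 0.3225]
ee_rot: [[-0.004, 0.142, 0.99], [-0.002, 0.99, -0.142], [-1.0, -0.003, -0.004]]
force: [-19.5, -2.3, 40.6]
opening: 0.008
```

```bash
python3 -c "
from h import *
st()"
```

```text
t 14.65 tip rel hinge x,y,z mm [-158.7   -1.8    8.5] F [-19.5  -2.3  40.6] op 0.008 rot [ 0.008 -0.004  0.003]
```

It hit the hard stop: the tips are 8.5 mm above the hinge line (9 expected) and the force jumped to 40 N. Retreating upward and aside, then looking.

Request:
send_rows(
  xyz=[
    [-0.3,0,0],
    [-0.8,0,0],
    [-1,0,0],
    [-1,0,0],
    [-1,0,0],
    [-1,0,0],
    [-1,0,0],
  ],
  angular=[
    [0,0,0],
    [0,0,0],
    [0,0,0],
    [0,0,0],
    [0,0,0],
    [0,0,0],
    [0,0,0],
  ],
)

```text
clock: 15.35
position: [0.4357, 0.1833, 0.4768]
ee_rot: [[-0.004, 0.143, 0.99], [-0.003, 0.99, -0.143], [-1.0, -0.004, -0.003]]
force: [0.8, 0.2, -0.4]
opening: 0.003
```

Request:
send_rows(
  xyz=[
    [-0.3,-0.8,0],
    [0,-1,0],
    [0,-1,0],
    [0,-1,0],
    [0,-1,0],
    [0,-1,0],
    [0,-1,0],
    [0,-1,0],
    [0,-1,0],
    [0,-0.5,0],
  ],
  angular=[
    [0,0,0],
    [0,0,0],
    [0,0,0],
    [0,0,0],
    [0,0,0],
    [0,0,0],
    [0,0,0],
    [0,0,0],
    [0,0,0],
    [0,0,0],
  ],
)

```text
clock: 16.35
position: [0.3987, -0.0604, 0.4783]
ee_rot: [[-0.005, 0.144, 0.99], [-0.002, 0.99, -0.144], [-1.0, -0.002, -0.005]]
force: [0.1, 0.0, -0.7]
opening: 0.002
```

```bash
python3 -c "
from h import *
st()
save('s9',grab_frame('side'));g=grab_frame('top');save('t9',g)
cv2.imwrite('pics/j9.png',cv2.resize(np.hstack([cv2.imread('pics/%s9.png'%c) for c in 'ts']),(800,300)))"
```

```text
t 16.35 tip rel hinge x,y,z mm [-157.8 -248.4  164.3] F [ 0.1  0.  -0.7] op 0.002 rot [ 0.006 -0.005  0.002]
```

View pics/j9.png

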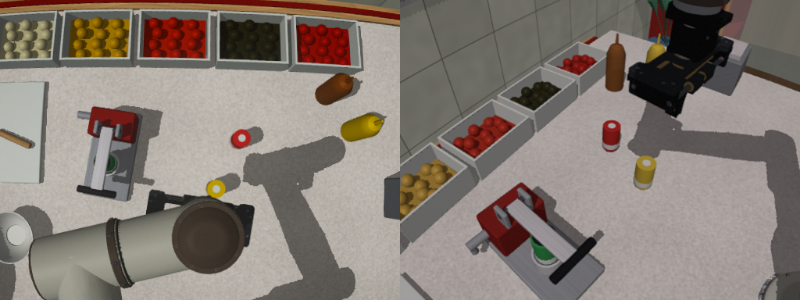

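The clamp is closed over green, which stands upright under the pad. The bar runs about (555,280)–(602,240) in the right panel, and red and yellow are untouched. I'll measure the bar and cartridge.

```bash
python3 -c "
from h import *
for nm in 'ts':
  g=dict(np.load(nm+'9.npz'));c=g['pixels'].astype(int)
  B=[];G=[]
  for v in range(150,384):
   for u in range(80,280):
    if g['range_z'][v,u]<=0: continue
    w=world(g,u,v)-H;p=(w@X,w@Y,w[2])
    if c[v,u].max()<60 and -.18<p[0]<-.14 and abs(p[1])<.055 and p[2]>-.03: B.append(p)
    r,gg,b=c[v,u]
    if gg>1.8*r and gg>1.3*b and abs(p[0]+.085)<.04: G.append(p)
  B=np.array(B);G=np.array(G)
  print(nm,len(B),'bar top z',np.percentile(B[:,2],97) if len(B) else '',B.mean(0) if len(B) else '')
  if len(G): print('green',len(G),G.min(0),G.max(0),'topz',np.percentile(G[:,2],97))
"
python3 - <<'E'
import sys;sys.path.insert(0,'.')
import cv2
b=cv2.imread('pics/s9.png');cv2.imwrite('pics/s9c.png',cv2.resize(b[220:384,80:290],None,fx=3.5,fy=3.5,interpolation=2))
E
```

```text
t 397 bar top z 0.010740318510361595 [-0.15934076 -0.00275481  0.00699622]
green 93 [-0.10296956 -0.02266712 -0.06433074] [-0.06422718 -0.00954141 -0.00866891] topz -0.01299037742940512
s 970 bar top z 0.01032994790629272 [-0.16124607  0.00282555  0.00702581]
green 369 [-0.1057828   0.00169502 -0.0637466 ] [-0.0630937   0.02420021 -0.00404792] topz -0.006362838826356679
```

View pics/s9c.png

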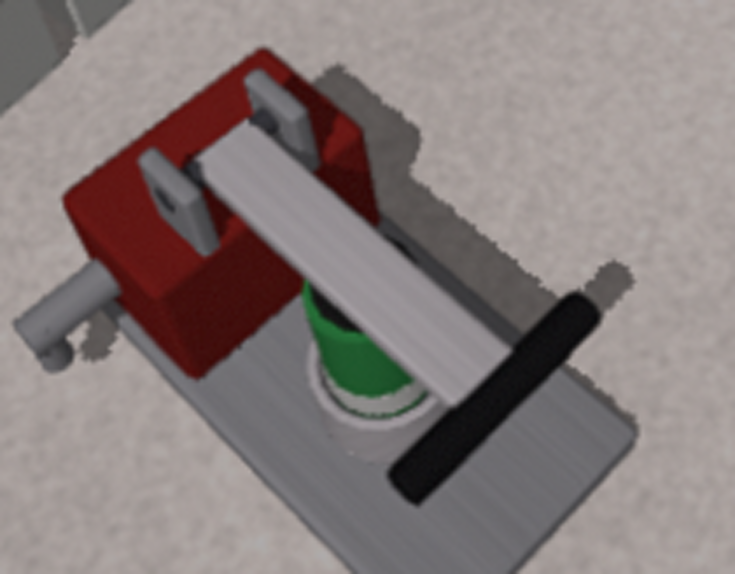

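The bar top sits within about 1.5 mm of its fully closed height (θ ≈ 0.01 rad), and green is upright and central under the pad. Handing in.

```bash
python3 -c "
from h import *
st();print(finish_job())"
```

```text
t 16.45 tip rel hinge x,y,z mm [-157.8 -248.1  164.3] F [-0.2  0.5 -0.8] op 0.004 rot [ 0.005 -0.005  0.002]
the job is handed in; nothing more can be done
None
```

The green cartridge is loaded in the cup and the clamp is closed on it. I handed the job in at 16.45 s; it reports no verdict.

- **Seating:** With the clamp still open, I stood the cartridge in the cup and let go. Its top measured about 131 mm above the counter (130 expected) and its centre was 1–2 mm from the cup's.
- **Clamp:** I pushed the bar over from behind with closed fingers, then down from above until it hit the stop at about 40 N vertical (45 N in total) with the fingertips. After I let go, the bar stayed about 1.5 mm above its fully closed height, roughly 0.01 rad.
- **Final position:** The robot is about 0.25 m from the dispenser with nothing touching it. Red and yellow did not appear to have moved.

**Less certain check:** The clamp arm partly covers the cartridge's top, so I could not measure its final height cleanly. The top camera put the top about 3 mm above home. The side camera put it about 10 mm above home, which would fail the 6 mm margin. I took the side reading to be noise from the partly hidden edge, because the pad of a closed clamp holds the cartridge home.

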